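Close and lock the work lamp's battery hatch, then test the lamp

ROBOT

A 7-joint arm with a two-finger parallel gripper is mounted at the origin on the work surface. World frame = base frame: x ahead of the robot, y to its left, z up, the work surface at z = 0. Lengths are in mm, angles in rad, forces in N, time in s.
With the tool pointing down it reaches from about 400 to 875 mm from the base axis. Payload 4.4 kg.
Tool frame: the origin (TCP) lies at the very end of the fingers, on their centre line; the grasp point (between the pads) lies 19 mm behind it; z points along the fingers, y is the line along which they close (so a half turn about z gives the same grasp; the last joint's range is limited). The gripper opens to 85 mm and grips with 20 to 120 N. Pads are 22 mm wide; open, the fingers measure 114 mm over their backs; the gripper's body (76 mm by 85 mm) begins 54 mm behind the grasp point. The pads swing forward as they close: fully open they stand 13 mm farther back than shut.
Start: joints at [-1.352, 0.628, 0.038, 1.517, -0.027, 0.996, -0.02], TCP at [182.602, 623.839, 193.213] pointing down, gripper open.
Joint ranges: [-3.06, 3.06], [-0.37, 2.12], [-1.25, 1.32], [0.18, 2.47], [-1.1, 4.24], [0.23, 1.98], [-2.94, 2.94]. Speed limits (rad/s): [2.57, 2.57, 3.14, 3.14, 3.14, 3.14, 3.14].

INTERFACE

Orientations are given as [roll, pitch, yaw] about the fixed x, y, z axes, in that order (R = Rz(yaw) Ry(pitch) Rx(roll)).
In Python, from cell import ctrl gives the robot as it stands.
- The arm moves only by the tool step_arm, never from a script. Its argument "series" is a list that holds one entry, the list of rows, each a list of 7 numbers: the turn, a rotation vector about the tool's x, y, z as a fraction of full scale, then the shift along the tool's x, y, z as a fraction of full scale, then the closure, from 0 (fully open) to 1 (shut). In form: [[[ax, ay, az, tx, ty, tz, gripper], ...]]. A call has 1 to 12 rows; each row shifts and turns the commanded pose from where the row before left it, along the tool's axes as they then stand; what a row does not reach is not made up. Full scale, the value 1, is 150 mm for a shift and 45 degrees for a turn. A row lasts 1/10 s, in which the tool goes at most 50 mm and 8.59 degrees, less where a joint would pass 70% of its speed; a pose out of reach is approached as far as the arm can. A call with a number of a shift or a turn outside -1 to 1 is refused whole. A call with a gripper value outside its range is refused whole. The fingers move at their own pace and stop on an object; the grip force is fixed at half the most. Time passes only in rows, so rows that do not move let the fingers close. It gives the time, the measured TCP pose, the force, the opening and the grip force at its end, in the units of the state.
- ctrl.read_state(): the state, without advancing time (a new reading comes with each control period).
- ctrl.get_image(name): name is "side" or "top" or "wrist"; returns a dict with "img" (420x560x3 uint8, red, green, blue), "fx", "fy", "cx", "cy" (pixels), "R" (3x3) and "t" (3): a world point X has camera coordinates R X + t. Camera axes: x right, y down, z forward; pixel columns grow to the right and rows downward; lengths in mm; the calibration is good to about 2 mm. A picture is of the moment at which its call begins. There is no depth.
- ctrl.finish_job(): hands the job in; it is judged then, once.
Trained networks look in a picture, given as the dict that the camera call returned (one of the last four; its "shot" number tells which), for a name from the list of things; names that differ only in an ending like _2 or _b are one class to them, and where a whole thing is asked for, a point or a joint stands for the part that bears it (a point fixed in the world has none). Each returns a list of dicts, best first, with "score" (0 to 1); they miss things now and then, are a little off and sometimes report something else, mostly with a low value. They report only what shows in the picture. A call takes as long as a camera call.
- ctrl.recognise(picture, thing): "centre" ([column, row] in pixels, amid what is visible of it).
The state is a dict: "clock": time; "qpos": joint angles; "qd": joint speeds; "tau": joint torques, N m; "eef_pos": TCP position; "tool_rot": TCP orientation; "force": force on the tool from outside, world axes, zero at the start; "torque": the same for the moment, N m; "width": finger opening in mm; "gripper_force": force on a finger pad.
Only numpy, scipy, OpenCV 4.12 (cv2) and the standard library are available. Lean on these libraries where they do the work, as an engineer would, in place of code of your own. Each camera call takes 0.05 s, during which the arm holds its last target. There are 200 camera calls.

TASK

Shut the battery hatch of the black work lamp. Then press its orange quarter-turn fastener down until you feel it bottom, ease it back up about 5 mm and turn it a quarter turn clockwise (seen from above), then let it up so that its cam catches and it stays down by itself; use a light touch, the socket is delicate. Last, test the lamp by pressing its red push button fully down and letting it go, and leave the mug, kettle and jar alone.

Things in the scene. Friction and masses are not known exactly. Their poses are not given: they have to be found in the camera images.
- lamp: Black work lamp, fixed to the bench: base 150 x 340 x 70 mm (x, y, z). Origin: centre of the base's underside, z up. In this frame the shut grey battery hatch covers x -65 to 55, y 16 to 144 mm; the red button is at x -40, y -40 mm; an LED panel stands at y -165 to -130, x -55 to 75 mm, up to 210 mm high.
- hatch (a joint): Opening angle (rad) of the grey hatch, a plate 120 x 128 x 6 mm. Its hinge line runs along the lamp's y axis at lamp x 55, z 70 mm (far edge). 0 = shut, lying flat on the base (underside at lamp z 70 mm); positive = near edge raised. A stiff hinge: it stays where left, and 1 to 4 N on its outer face near the free edge shuts it.
- hatch_push (a point): Point on the outer (upper) face of the hatch that suits pushing it shut: 105 mm from the hinge line (15 mm from the free edge), 45 mm to the +y side of the fastener's axis (lamp y 125 mm). Moves with the hatch; z axis = outward normal of the hatch.
- head (a point): Grip point on the fastener's axis. Head: orange wing 34 mm long (this point's x axis), 12 thick (y axis), 28 high, on an aluminium disc 34 mm across, 4 mm thick. The point is 20 mm above the disc's top, 8 mm below the wing's top: keep fingertips above the disc or resting on it. Hatch shut and head up: 124 mm above the bench. Unlocked, the wing lies along lamp x; locked, along lamp y.
- plunge (a joint): How far the head is pressed towards the hatch (m): 0 = up; spring 2.3 N at 0 plus 0.15 N per mm. A hard bottom, felt as a sudden rise of force, lies 10.3 to 20.3 mm down; it differs from lamp to lamp and cannot be seen. The head turns only while held 4.0 to 5.8 mm above that bottom (aim for 5 mm): walls block turning both deeper and higher than that.
- turn (a joint): Turn of the fastener's head about its axis (rad), clockwise seen from above is positive. About 0 = unlocked (play about 0.1 either way), 1.57 = locked, with an end stop at about 1.68. It turns almost freely at the right depth; resistance means that the depth is wrong.
- socket: The lamp's light-alloy socket under the fastener, inside the base; it takes the forces of the fastener's cross pin (bottom, side walls, end stop) and is marred by more than 20 N. Origin: on the fastener's axis (hatch shut), 56 mm above the bench; it does not show the hidden depth.
- fastener: The whole fastener (head, spring stem, cross pin), square to the hatch, 85 mm from the hinge line (hatch shut: lamp x -30, y 80 mm). Origin: on its axis at the hatch's underside, z outward. Up, its disc is 24 mm clear of the hatch. After the quarter turn, when let up, the spring lifts the pin 2.5 mm into a notch: the head stays 2 to 12 mm down and cannot turn back.
- button (a joint): Travel of the red push button (m): 0 = up, 0.006 = fully down, where the spring takes 5 N. It springs back.
- button_top (a point): Centre of the red button's top, 30 mm in diameter; about 92 mm above the bench when up. Press straight down.
- mug: Red enamel mug, 84 mm across, 85 mm high, handle at its +y side. Origin: centre of its underside. Bystander.
- kettle: Stainless camp kettle, 150 mm across with spout at its +y side, 160 mm high. Origin: centre of its underside. Bystander.
- jar: Small amber jar, 56 mm across, 75 mm high. Origin: centre of its underside. Bystander.

How it is judged (in metres and radians):
On the way, in this order (a step that is already met when the one before it is completed fails the run):
1. the hatch is shut (value of joint hatch below 0.03 rad), for 0.1 s.
2. with the hatch shut, the fastener is turned a quarter turn and has caught: it is down and the robot does not touch it (value of joint hatch below 0.03 rad and value of joint turn above 1.38 rad and value of joint plunge above 0.0012 m and contact force between fastener and the fingers below 0.1 N), for 0.2 s.
3. the button is pressed down (value of joint button above 0.0045 m), for 0.05 s.
At the end, for the whole second after the job is handed in: The hatch is shut (within 0.03 rad), the fastener is turned at least 1.38 rad and stays caught at least 1.2 mm down with nothing touching it, and the button, having been pressed at least 4.5 mm after that, is up again (within 1.5 mm) (value of joint hatch below 0.03 rad and value of joint turn above 1.38 rad and value of joint plunge above 0.0012 m and value of joint button below 0.0015 m).
It fails at once if the fastener is forced: its cross pin loads the socket with more than 20 N (contact force between fastener and socket above 20 N).
It fails at once if the mug is disturbed by more than 30 mm (distance of mug from where it was at the start of the episode above 0.03 m).
It fails at once if the kettle is disturbed by more than 30 mm (distance of kettle from where it was at the start of the episode above 0.03 m).
It fails at once if the jar is disturbed by more than 30 mm (distance of jar from where it was at the start of the episode above 0.03 m).
It also fails if it takes over 72 s, if anything falls off the work surface, if the arm or the gripper's body presses on something with over 40 N, if the wrist force passes 120 N, or if a joint passes its speed limit or range.

## Working session

There is one attempt and no reset: what is moved stays moved. The work goes in short steps, Python scripts to look and compute and a tool call to move; the robot and the scene stay as the last step left them, time stands still between calls to the robot, and variables do not carry over. Pictures are saved under pics/ and viewed, at most 10 in all, crops included, and the job is handed in when it is done.

Besides the shell and the picture viewer there is one more tool, called after ">>>" as name(argument=value, ...) on one line, values as JSON. step_arm: Moves the arm, as the interface text tells. Shift numbers are shares of 150 mm and turn numbers shares of 45 degrees, none past 1 either way. Its arguments: {"type":"object","properties":{"series":{"type":"array","items":{"type":"array","items":{"type":"array","items":{"type":"number","minimum":-1,"maximum":1}}}}},"required":["series"]}

```bash
mkdir -p pics; ls
python3 - <<'E'
from cell import ctrl
import cv2
s=ctrl.read_state();print(s)
ims=[]
for n in("side","top"):
    p=ctrl.get_image(n);ims.append(p["img"]);print(n,p["fx"],p["cx"],p["cy"],p["R"],p["t"])
    for k in("lamp","hatch","hatch_push","head","button_top","mug","kettle","jar"):
        print(n,k,[(r["centre"],r["score"]) for r in ctrl.recognise(p,k)[:2]])
    cv2.imwrite(f"pics/{n}0.png",p["img"][:,:,::-1])
E
```

```text
pics
{'clock': 0.0, 'qpos': array([-1.35179167,  0.62933607,  0.03842159,  1.51835752, -0.02699357,
        0.99622838, -0.02001011]), 'qd': array([ 0.00112591, -0.00056185,  0.00125429, -0.00095076, -0.00051939,
        0.00152428,  0.00105995]), 'tau': array([-1.84781607e-04, -5.63406944e+01,  1.22622807e+00, -1.93447387e+01,
        1.09674680e-02,  1.05470579e-02, -3.89561706e-06]), 'eef_pos': array([182.40651662, 623.19022012, 192.29860383]), 'tool_rot': array([-3.13978078e+00,  1.61736710e-05,  2.85679811e+00]), 'force': array([-0.04565294, -0.05489619, -0.57293193]), 'torque': array([ 0.07831787, -0.0193173 ,  0.02456221]), 'gripper_force': 0.0, 'width': 85.365433456077}
side 389.5206484504349 278.8903206004146 208.30944416449884 [[ 0.72037694 -0.69311678  0.02542036]
 [-0.3736919  -0.41874364 -0.82765218]
 [ 0.58430423  0.58672216 -0.56066539]] [-411.05544227  275.12708548  908.21983346]
side lamp [([299.1, 216.2], 0.6), ([276.8, 182.9], 0.4)]
side hatch [([274.3, 193.4], 0.73)]
side hatch_push [([273.0, 192.6], 0.78)]
side head []
side button_top [([304.0, 217.9], 0.61), ([272.7, 193.6], 0.5)]
side mug [([397.0, 289.8], 0.73)]
side kettle [([193.4, 165.1], 0.7)]
side jar [([299.7, 250.2], 0.82)]
top 414.8624563075594 283.78749756994915 208.0550132753616 [[ 0.0104795  -0.99929288  0.03610984]
 [-0.98363333 -0.01679786 -0.17939707]
 [ 0.17987679 -0.03363885 -0.98311381]] [-26.70126438 585.47439333 975.74651586]
top lamp [([307.3, 202.1], 0.6)]
top hatch [([264.0, 208.9], 0.91)]
top hatch_push [([264.1, 211.7], 0.9)]
top head [([262.2, 207.4], 0.63), ([264.0, 209.4], 0.38)]
top button_top [([315.3, 208.4], 0.69)]
top mug [([440.0, 219.9], 0.92)]
top kettle [([335.1, 239.3], 0.37), ([264.0, 210.0], 0.17)]
top jar [([335.8, 241.1], 0.55), ([262.3, 206.9], 0.42)]
```

View pics/side0.png

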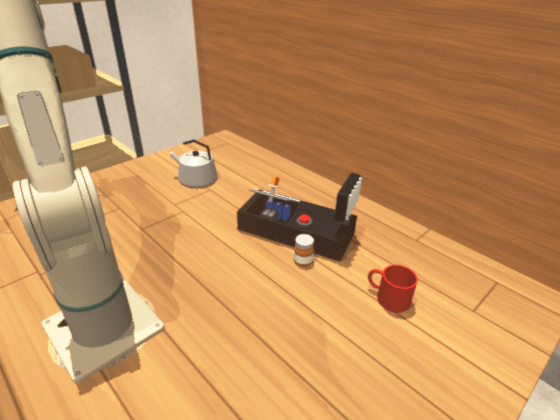

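View pics/top0.png

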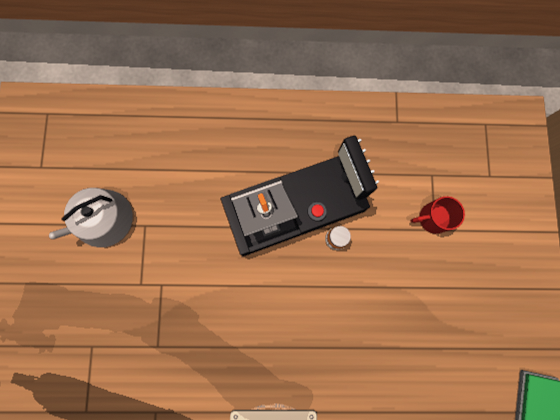

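The side view shows the lamp at about (298,220), with the hatch open and seen edge-on near (275,193), the kettle at (196,168), jar at (304,250) and mug at (397,288). The top view shows the hatch at (264,208), button at (318,211), jar at (340,237), mug at (440,215) and kettle at (92,215). I'll crop closer.

Run:
```python
import cv2,numpy as np
a=cv2.imread("pics/top0.png")[130:270,210:390]; b=cv2.imread("pics/side0.png")[165:275,225:375]
a=cv2.resize(a,None,fx=4,fy=4,interpolation=cv2.INTER_CUBIC);cv2.imwrite("pics/topc.png",a)
cv2.imwrite("pics/sidec.png",cv2.resize(b,None,fx=5,fy=5,interpolation=cv2.INTER_CUBIC))
```

```text
(no output)
```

View pics/topc.png

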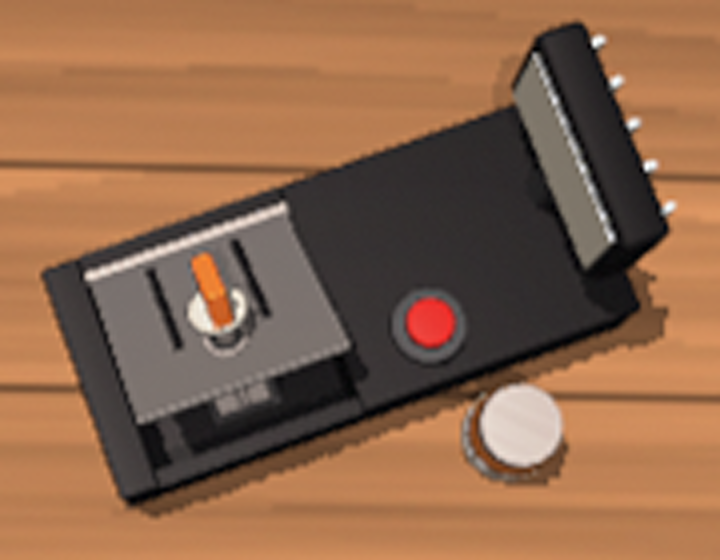

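View pics/sidec.png

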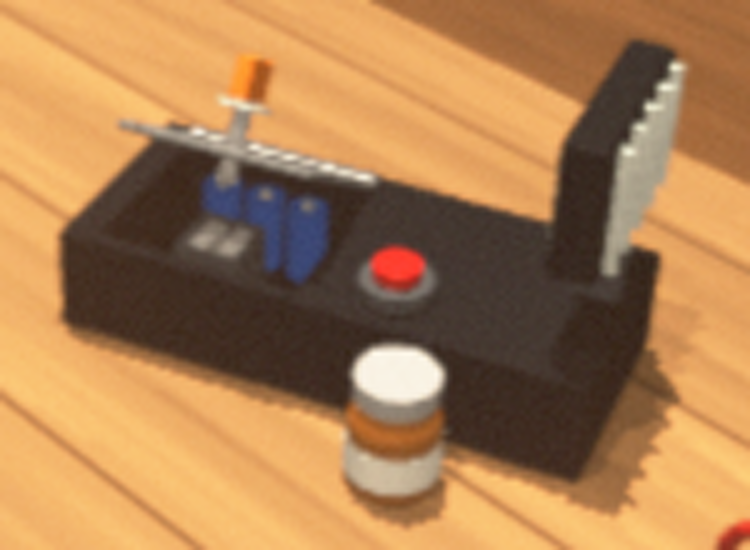

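```bash
cat > h.py <<'E'
import numpy as np
from scipy.optimize import least_squares
def proj(c,X):
    q=np.asarray(c["R"])@X+c["t"]; return np.array([c["cx"]+c["fx"]*q[0]/q[2],c["cy"]+c["fy"]*q[1]/q[2]])
def Rz(a): return np.array([[np.cos(a),-np.sin(a),0],[np.sin(a),np.cos(a),0],[0,0,1]])
def lw(p,X): return np.array([p[0],p[1],0])+Rz(p[2])@np.asarray(X,float)
def hp(a,r,y,n): # hatch point: r from hinge, n above underside
    return [55-r*np.cos(a)+n*np.sin(a),y,70+r*np.sin(a)+n*np.cos(a)]
E
python3 - <<'E'
from h import *
from cell import ctrl
T=ctrl.get_image("top");S=ctrl.get_image("side")
t=lambda u,v:(T,np.array([u,v])/4+[209.6,129.6]); s=lambda u,v:(S,np.array([u,v])/5+[224.6,164.6])
obs=[(t(45,272),[75,170,70]),(t(128,495),[-75,170,70]),(t(637,300),[-75,-170,70]),(t(431,322),[-40,-40,92]),
(s(65,235),[-75,170,70]),(s(65,320),[-75,170,0]),(s(575,478),[-75,-170,0]),(s(398,265),[-40,-40,92])]
hob=[(t(86,275),(0,144,6)),(t(287,208),(0,16,6)),(t(140,420),(120,144,6)),(t(350,350),(120,16,6)),(s(120,125),(120,144,6)),(s(175,127),(0,144,6)),
(t(205,262),(85,80,58)),(s(253,62),(85,80,58))]
def f(p):
    return np.concatenate([proj(o[0],lw(p,X))-o[1] for o,X in obs]+[proj(o[0],lw(p,hp(p[3],*h)))-o[1] for o,h in hob])
r=least_squares(f,[650,0,.3,.6],loss="soft_l1");p=r.x;print(p);print(f(p).reshape(-1,2).round(1).tolist())
print("push",lw(p,hp(p[3],105,125,6)),"shut",lw(p,hp(0,105,125,6)),"fast",lw(p,[-30,80,124]),"btn",lw(p,[-40,-40,92]))
print("headnow",lw(p,hp(p[3],85,80,54)))
E
```

```text
[ 6.00573416e+02 -4.58188082e+01  3.77150062e-01  5.66633707e-01]
[[-1.7, -0.7], [-1.4, 1.3], [1.6, 0.6], [0.0, -1.2], [-1.4, -1.1], [-0.6, 0.2], [0.9, 0.4], [0.5, -1.1], [0.3, 0.8], [-0.7, -0.4], [-0.4, 0.3], [0.3, -2.1], [-0.3, -1.4], [3.6, 0.8], [1.0, 4.1], [0.6, 0.3]]
push [526.30470478  59.21184881 131.42574224] shut [508.05347695  51.98232064  76.        ] fast [543.22009107  17.51045891 124.        ] btn [578.11559107 -97.73841995  92.        ]
headnow [582.52051566  33.07782398 161.18805655]
```

Pose fit residuals are about 1 px. The lamp is at (600.6, -45.8), yaw 0.377, with the hatch 0.57 rad open. The tool will work at yaw 3.52, which makes tool x = -lamp x and tool y = +lamp y.

>>> step_arm(series=[[[0,0,-0.169,0,0,0,1],[0,0,-0.169,0,0,0,1],[0,0,-0.169,0,0,0,1],[0,0,-0.169,0,0,0,1],[0,0,-0.169,0,0,0,1],[0,0,0,-0.05,-0.29,0,1],[0,0,0,-0.05,-0.29,0,1],[0,0,0,-0.05,-0.29,0,1],[0,0,0,-0.05,-0.29,0,1],[0,0,0,-0.05,-0.29,0,1],[0,0,0,-0.05,-0.29,0,1],[0,0,0,-0.05,-0.29,0,1]]])

```text
clock: 2.2
eef_pos: [344.9, 358.8, 193.5]
tool_rot: [3.141, 0.001, -2.763]
force: [1.1, 1.3, -0.6]
width: -0.1
gripper_force: 0.0
```

>>> step_arm(series=[[[0,0,0,-0.05,-0.29,0,1],[0,0,0,-0.05,-0.29,0,1],[0,0,0,-0.05,-0.29,0,1],[0,0,0,-0.05,-0.29,0,1],[0,0,0,-0.05,-0.29,0,1],[0,0,0,-0.05,-0.29,0,1],[0,0,0,0,0,0,1],[0,0,0,0,0,0,1],[0,0,0,0,0,0,1]]])

```text
clock: 3.1
eef_pos: [481.8, 135.7, 193.2]
tool_rot: [3.141, -0.0, -2.761]
force: [-0.3, -0.3, 0.2]
width: 0.0
gripper_force: 0.0
```

```bash
cat >> h.py <<'E'
P=[600.57,-45.82,.37715]
def st(ctrl):
    s=ctrl.read_state();L=Rz(-P[2])@(s["eef_pos"]-[P[0],P[1],0])
    print("t",s["clock"],"lampTCP",L.round(1),"rot",s["tool_rot"].round(4),"F",s["force"].round(2),"M",s["torque"].round(3),"w",s["width"],"q",s["qpos"].round(2));return s
E
python3 -c "
from h import *
from cell import ctrl
st(ctrl)"
```

```text
t 3.1 lampTCP [-43.6 212.5 193.2] rot [ 3.1408 -0.     -2.7613] F [-0.31 -0.26  0.17] M [ 0.027  0.003 -0.017] w 0.012135777046027205 q [-0.25  0.42 -0.11  1.92  0.06  0.8   1.56]
```

>>> step_arm(series=[[[0,0,0,-0.07,-0.29,0,1],[0,0,0,-0.07,-0.29,0,1],[0,0,0,0,0,0.16,1],[0,0,0,0,0,0.1,1],[0,0,0,0,0,0,1],[0,0,0,0,0,0,1]]])

```text
clock: 3.7
eef_pos: [533.7, 63.1, 154.4]
tool_rot: [3.141, -0.0, -2.76]
force: [0.1, -0.4, 0.5]
width: 0.1
gripper_force: 0.0
```

Run:
```python
from h import *
from cell import ctrl
import cv2
st(ctrl)
p=ctrl.get_image("side");cv2.imwrite("pics/s1.png",cv2.resize(p["img"][120:275,200:375,::-1],None,fx=3,fy=3))
```

```text
t 3.7 lampTCP [-22.1 125.9 154.4] rot [ 3.1410e+00 -2.0000e-04 -2.7601e+00] F [ 0.07 -0.4   0.5 ] M [ 0.017 -0.02   0.019] w 0.13291033621926715 q [-0.11  0.52 -0.09  1.87  0.07  0.75  1.72]
```

View pics/s1.png

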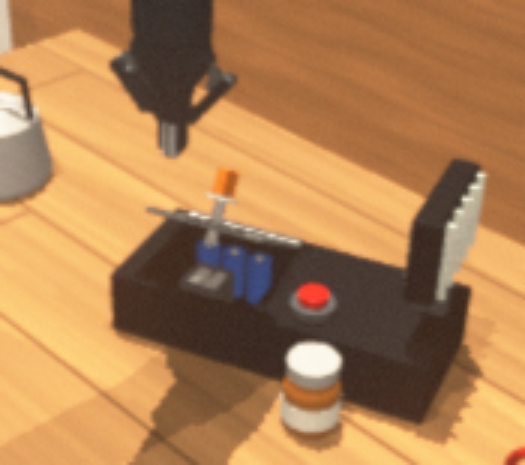

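The fingertips are closed and above the hatch face at about (170,150) in the crop, clear of the fastener. Next I push along the arc.

>>> step_arm(series=[[[0,0,0,0,0,0.1,1],[0,0,0,0.01,0,0.06,1],[0,0,0,0.025,0,0.06,1],[0,0,0,0.025,0,0.06,1],[0,0,0,0.025,0,0.06,1],[0,0,0,0.025,0,0.06,1],[0,0,0,0.025,0,0.06,1],[0,0,0,0.01,0,0.03,1],[0,0,0,0,0,0,1],[0,0,0,0,0,0,1]]])

```text
clock: 4.75
eef_pos: [513.9, 53.4, 80.6]
tool_rot: [3.141, -0.0, -2.763]
force: [-0.5, 0.1, -0.5]
width: 0.3
gripper_force: 0.0
```

>>> step_arm(series=[[[0,0,0,0,0,0.015,1],[0,0,0,0,0,0.01,1],[0,0,0,0,0,0.007,1],[0,0,0,0,0,0,1],[0,0,0,0,0,0,1]]])

```text
clock: 5.25
eef_pos: [513.9, 53.4, 75.9]
tool_rot: [3.142, 0.0, -2.763]
force: [0.1, -0.7, 1.3]
width: 0.4
gripper_force: 0.2
```

>>> step_arm(series=[[[0,0,0,0,0,0.01,1],[0,0,0,0,0,0.01,1],[0,0,0,0,0,0,1],[0,0,0,0,0,0,1]]])

```text
clock: 5.65
eef_pos: [513.8, 53.4, 72.8]
tool_rot: [3.142, -0.0, -2.763]
force: [0.2, -0.4, 0.3]
width: 0.2
gripper_force: 0.1
```

Run:
```python
from h import *
from cell import ctrl
import cv2
st(ctrl)
p=ctrl.get_image("side");cv2.imwrite("pics/s2.png",cv2.resize(p["img"][120:275,200:375,::-1],None,fx=4,fy=3.8))
```

```text
t 5.65 lampTCP [-44.1 124.2  72.8] rot [ 3.1415e+00 -1.0000e-04 -2.7628e+00] F [ 0.17 -0.37  0.34] M [-0.012  0.031 -0.03 ] w 0.16539909342485515 q [-0.1   0.62 -0.08  2.    0.09  0.53  1.7 ]
```

View pics/s2.png

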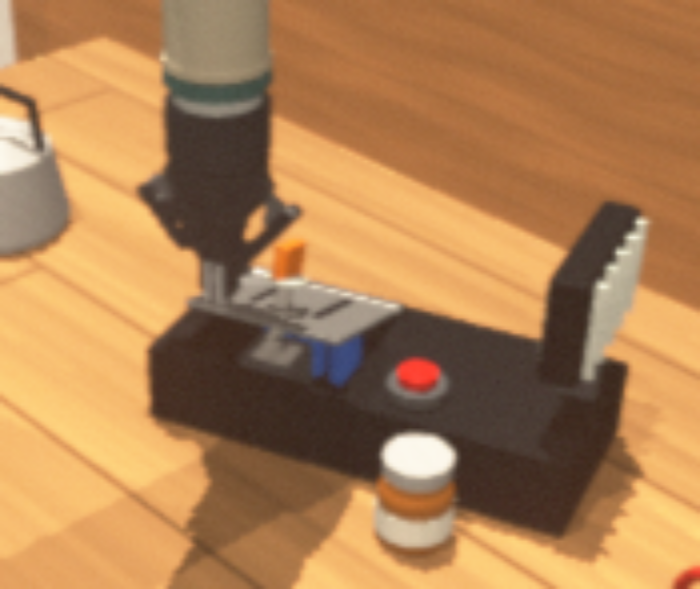

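Run:
```python
from h import *
from cell import ctrl
S=ctrl.get_image("side");s=ctrl.read_state()
f=lambda X:((proj(S,X)-[200,120])*[4,3.8]).round(0)
print("tcp",f(s["eef_pos"]))
for a in (0,.1,.2,.3): print(a,[f(lw(P,hp(a,120,y,6))) for y in(144,16)],f(lw(P,hp(a,85,80,62))),f(lw(P,hp(a,105,125,6))))
```

```text
tcp [217. 336.]
0 [array([181., 340.]), array([334., 382.])] [277. 279.] [212. 336.]
0.1 [array([181., 327.]), array([335., 368.])] [281. 266.] [213. 325.]
0.2 [array([182., 313.]), array([337., 354.])] [286. 254.] [214. 313.]
0.3 [array([184., 299.]), array([340., 339.])] [290. 242.] [216. 300.]
```

Run:
```python
from h import *
from cell import ctrl
import cv2
S=ctrl.get_image("side")
print("s1 tip",(proj(S,np.array([533.7,63.1,154.4]))-[200,120])*3)
T=ctrl.get_image("top");s=ctrl.read_state()
W=ctrl.get_image("wrist")
a=cv2.resize(S["img"][175:220,235:295],(520,390),interpolation=cv2.INTER_CUBIC)
c=cv2.resize(W["img"],(280,210)); d=cv2.resize(T["img"][160:270,210:340],(280,180))
o=np.zeros((390,800,3),np.uint8);o[:,:520]=a;o[:210,520:]=c;o[210:390,520:]=d
cv2.imwrite("pics/m3.png",o[:,:,::-1])
```

```text
s1 tip [170.38091339 186.53508101]
```

View pics/m3.png

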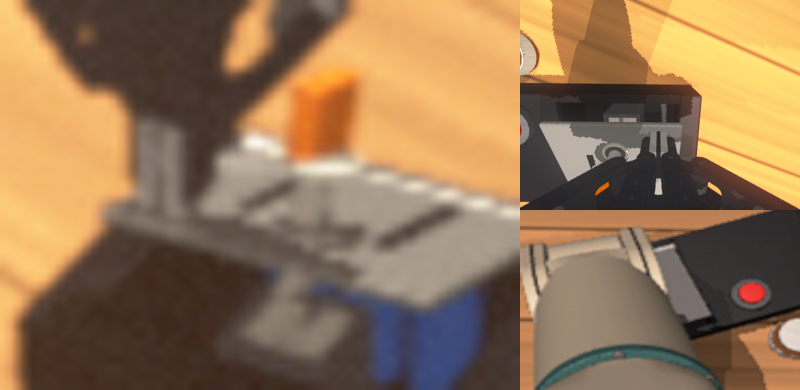

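The tips sit about 28 mm higher than the reported TCP, with the hatch still about 0.29 rad open at crop (190,300). The wrist view confirms they are on the free edge. I'll keep going down and watch the force.

>>> step_arm(series=[[[0,0,0,0.01,0,0.03,1],[0,0,0,0.01,0,0.03,1],[0,0,0,0.01,0,0.03,1],[0,0,0,0,0,0.02,1],[0,0,0,0,0,0.01,1],[0,0,0,0,0,0,1],[0,0,0,0,0,0,1]]])

```text
clock: 6.6
eef_pos: [509.2, 51.6, 54.7]
tool_rot: [3.141, -0.001, -2.763]
force: [0.1, -0.7, -0.4]
width: -0.1
gripper_force: 0.0
```

>>> step_arm(series=[[[0,0,0,0,0,0.02,1],[0,0,0,0,0,0.014,1],[0,0,0,0,0,0,1],[0,0,0,0,0,0,1]]])

```text
clock: 7.0
eef_pos: [509.6, 51.9, 49.6]
tool_rot: [3.141, -0.0, -2.763]
force: [-0.6, 0.7, 0.5]
width: -0.2
gripper_force: 0.0
```

```bash
cat > v.py <<'E'
from h import *
from cell import ctrl
import cv2
def shot(n):
    S=ctrl.get_image("side");W=ctrl.get_image("wrist")
    o=np.zeros((390,800,3),np.uint8);o[:,:520]=cv2.resize(S["img"][165:225,225:305],(520,390),interpolation=cv2.INTER_CUBIC);o[:210,520:]=cv2.resize(W["img"],(280,210))
    cv2.imwrite(n,o[:,:,::-1])
    s=st(ctrl)
    return S,W
E
python3 - <<'E'
from v import *
S,W=shot("pics/m4.png")
f=lambda X:((proj(S,X)-[225,165])*6.5).round(0)
for a in (0,.05,.1,.2): print(a,[f(lw(P,hp(a,120,y,6))) for y in(144,16)],f(lw(P,hp(a,85,80,62))))
E
```

```text
t 7.1 lampTCP [-48.5 124.2  49.7] rot [ 3.1415e+00  1.0000e-04 -2.7627e+00] F [-0.28  0.17  0.23] M [ 0.084  0.005 -0.01 ] w -0.062134853098766485 q [-0.11  0.66 -0.07  2.02  0.1   0.47  1.7 ]
0 [array([131., 289.]), array([381., 360.])] [288. 185.]
0.05 [array([132., 278.]), array([382., 349.])] [291. 174.]
0.1 [array([132., 266.]), array([383., 337.])] [295. 163.]
0.2 [array([134., 243.]), array([386., 313.])] [302. 141.]
```

View pics/m4.png

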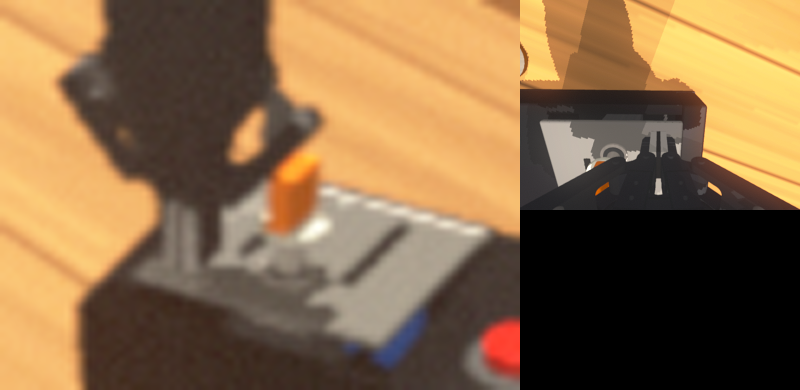

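About 0.07 rad is left (hatch front edge at row ~345 against 360 when shut). I'll shift 10 mm away from the head and press on.

>>> step_arm(series=[[[0,0,0,0,0,-0.02,1],[0,0,0,0,0.06,0,1],[0,0,0,0,0,0.03,1],[0,0,0,0,0,0.02,1],[0,0,0,0,0,0.01,1],[0,0,0,0,0,0.01,1],[0,0,0,0,0,0,1],[0,0,0,0,0,0,1]]])

```text
clock: 7.9
eef_pos: [506.3, 59.6, 42.1]
tool_rot: [-3.141, -0.0, -2.763]
force: [-0.5, -0.3, 0.6]
width: -0.1
gripper_force: 0.0
```

>>> step_arm(series=[[[0,0,0,0,0,0.01,1],[0,0,0,0,0,0.01,1],[0,0,0,0,0,0,1]]])

```text
clock: 8.2
eef_pos: [506.2, 59.7, 39.1]
tool_rot: [-3.141, -0.0, -2.763]
force: [1.3, 0.3, 0.3]
width: 0.1
gripper_force: 0.0
```

>>> step_arm(series=[[[0,0,0,0,0,0.01,1],[0,0,0,0,0,0,1],[0,0,0,0,0,0,1]]])

```text
clock: 8.5
eef_pos: [506.3, 59.9, 37.9]
tool_rot: [-3.141, -0.0, -2.763]
force: [-1.2, -0.4, 3.6]
width: 0.1
gripper_force: 2.0
```

Run:
```python
from v import *
S,W=shot("pics/m5.png")
for k in("head","button_top","hatch"):print(k,ctrl.recognise(W,k)[:2])
for n,X in(("head",lw(P,[-30,80,132])),("btn",lw(P,[-40,-40,92])),("hatch",lw(P,[-5,80,76]))):print(n,proj(W,X))
```

```text
t 8.6 lampTCP [-48.7 133.   37.9] rot [-3.1414e+00 -1.0000e-04 -2.7629e+00] F [-1.57 -0.72  4.12] M [-0.286  0.193  0.026] w -0.2879377208610059 q [-0.13  0.67 -0.07  2.03  0.1   0.44  1.68]
head [{'centre': [141.1, 328.6], 'score': 0.78}]
button_top []
hatch [{'centre': [127.2, 287.9], 'score': 0.71}]
head [110.19895333 420.51685095]
btn [-135.12296689  319.69994597]
hatch [169.44622066 362.41180955]
```

View pics/m5.png

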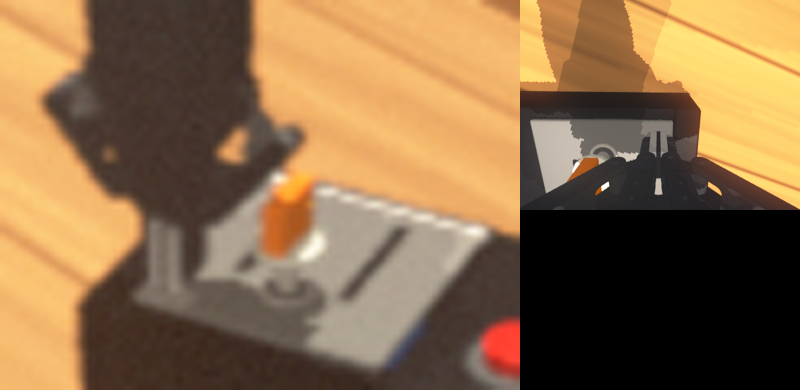

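>>> step_arm(series=[[[0,0,0,0,0,0.01,1],[0,0,0,0,0,0.01,1],[0,0,0,0,0,0,1]]])

```text
clock: 9.05
eef_pos: [506.4, 59.9, 37.5]
tool_rot: [-3.141, 0.001, -2.763]
force: [-6.8, -2.4, 33.2]
width: -0.2
gripper_force: 16.3
```

Run:
```python
from v import *
W=ctrl.get_image("wrist");st(ctrl)
for k in("head","hatch"):print(k,[(r["centre"],r["score"]) for r in ctrl.recognise(W,k)[:2]])
for b in (0,20,38):
  print(b,[proj(W,lw(P,X)-[0,0,b]).round(0) for X in([-30,80,114],[-30,80,132],[-65,144,76],[-65,16,76],[-75,170,70])])
# orange pixels
im=W["img"].astype(int);m=(im[...,0]>180)&(im[...,1]<150)&(im[...,1]>60)&(im[...,2]<60);ys,xs=np.nonzero(m);print(xs.min(),xs.max(),ys.min(),ys.max())
```

```text
t 9.1 lampTCP [-48.6 133.   37.5] rot [-3.1409e+00  8.0000e-04 -2.7629e+00] F [-6.8  -2.28 31.41] M [-0.51   1.478  0.006] w 0.1191429502739255 q [-0.13  0.67 -0.06  2.04  0.1   0.43  1.68]
head [([140.0, 326.9], 0.93)]
hatch [([128.0, 286.9], 0.58), ([141.8, 328.5], 0.26)]
0 [array([132., 379.]), array([110., 422.]), array([302., 250.]), array([ 12., 250.]), array([359., 224.])]
20 [array([151., 344.]), array([134., 375.]), array([299., 235.]), array([ 41., 234.]), array([350., 212.])]
38 [array([164., 319.]), array([151., 344.]), array([297., 223.]), array([ 63., 223.]), array([344., 203.])]
152 160 376 388
```

The hatch has bottomed hard (over 30 N at eef z 37.5), so it is shut, and the true tip z is eef z + 38.5. I lift, open and go above the head.

>>> step_arm(series=[[[0,0,0,0,0,-0.1,1],[0,0,0,0,0,-0.3,1],[0,0,0,0,0,-0.3,0.3],[0,0,0,-0.06,-0.18,0,0.3],[0,0,0,-0.065,-0.17,0,0.3],[0,0,0,0,0,0,0.3],[0,0,0,0,0,0,0.3],[0,0,0,0,0,0,0.3]]])

```text
clock: 10.0
eef_pos: [542.2, 19.4, 139.2]
tool_rot: [3.14, -0.001, -2.761]
force: [-0.9, 0.0, 0.4]
width: 60.1
gripper_force: 0.0
```

Run:
```python
from v import *
s=st(ctrl)
def blob(c,m):
    n,l,stt,ce=cv2.connectedComponentsWithStats(m.astype(np.uint8));
    return [(ce[i].round(1).tolist(),stt[i].tolist()) for i in np.argsort(-stt[1:,4])[:2]+1] if n>1 else None
C={}
for n in("side","wrist","top"):
    c=C[n]=ctrl.get_image(n);h=cv2.cvtColor(c["img"],cv2.COLOR_RGB2HSV)
    print(n,"orange",blob(c,(h[...,0]>=7)&(h[...,0]<=16)&(h[...,1]>200)&(h[...,2]>150)),"red",blob(c,((h[...,0]<=4)|(h[...,0]>176))&(h[...,1]>190)&(h[...,2]>120)))
    print(" pred head mid/top/btn/tcp",[proj(c,X).round(1) for X in(lw(P,[-30,80,118]),lw(P,[-30,80,132]),lw(P,[-40,-40,92]),s["eef_pos"],s["eef_pos"]+[0,0,38])])
    print(" rec",[(r["centre"],r["score"]) for r in ctrl.recognise(c,"head")[:1]],[(r["centre"],r["score"]) for r in ctrl.recognise(c,"button_top")[:1]])
a=C["side"]["img"][150:225,225:325];o=np.zeros((420,800,3),np.uint8);o[:, :]=0
o[:,240:]=C["wrist"]["img"];o[:180,:240]=cv2.resize(a,(240,180))
cv2.imwrite("pics/m6.png",o[:,:,::-1])
```

```text
t 10.0 lampTCP [-30.3  82.2 139.2] rot [ 3.1402e+00 -1.2000e-03 -2.7614e+00] F [-0.95  0.01  0.43] M [-0.025 -0.049  0.011] w 60.063310908689324 q [-0.02  0.55 -0.1   1.87  0.07  0.73  1.79]
side orange [([268.5, 197.9], [266, 194, 6, 9, 33])] red [([396.7, 285.6], [370, 265, 47, 47, 1032]), ([304.1, 218.0], [300, 215, 9, 7, 56])]
 pred head mid/top/btn/tcp [array([269.3, 197.4]), array([269.3, 193.4]), array([304.7, 216.5]), array([268.7, 191.2]), array([268.8, 180.1])]
 rec [] [([302.9, 218.2], 0.4)]
wrist orange [([100.0, 82.7], [70, 49, 43, 72, 716]), ([91.0, 119.0], [91, 119, 1, 1, 1])] red [([104.1, 199.8], [81, 179, 47, 43, 1516])]
 pred head mid/top/btn/tcp [array([273.6, 236.9]), array([273.4, 245.4]), array([ 98.5, 209.4]), array([277.2, 249.8]), array([277.4, 282.1])]
 rec [([278.6, 226.4], 0.85)] [([105.1, 199.3], 0.68)]
top orange None red [([442.8, 214.9], [431, 197, 34, 33, 431]), ([318.3, 209.9], [314, 205, 9, 12, 80])]
 pred head mid/top/btn/tcp [array([268.9, 220.9]), array([268.9, 220. ]), array([317.4, 208.9]), array([268.1, 220. ]), array([268.1, 217.3])]
 rec [] [([317.4, 208.4], 0.66)]
```

View pics/m6.png

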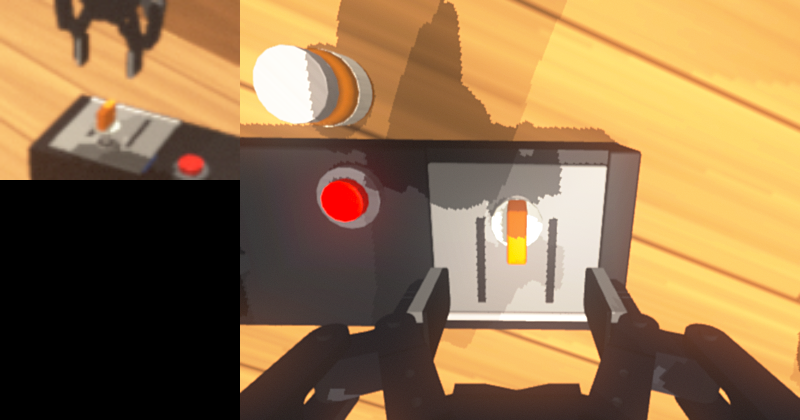

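The wrist view has the orange wing at column 277, centred between the pads (inner faces at 207 and 347), so lamp y is aligned. To measure lamp x the same way, I turn the tool a quarter turn above the head and look again.

>>> step_arm(series=[[[0,0,0.182,0,0,0,0.3],[0,0,0.182,0,0,0,0.3],[0,0,0.182,0,0,0,0.3],[0,0,0.182,0,0,0,0.3],[0,0,0.182,0,0,0,0.3],[0,0,0.182,0,0,0,0.3],[0,0,0.182,0,0,0,0.3],[0,0,0.182,0,0,0,0.3],[0,0,0.182,0,0,0,0.3],[0,0,0.182,0,0,0,0.3],[0,0,0.182,0,0,0,0.3],[0,0,0,0,0,0,0.3]]])

```text
clock: 11.65
eef_pos: [543.1, 18.5, 139.7]
tool_rot: [-3.141, 0.0, 1.948]
force: [0.1, -0.0, -0.6]
width: 59.8
gripper_force: 0.0
```

Run:
```python
from v import *
s=st(ctrl);c=ctrl.get_image("wrist")
print(ctrl.recognise(c,"head")[:1],[proj(c,X).round(1) for X in(lw(P,[-30,80,104]),lw(P,[-30,80,132]),s["eef_pos"],s["eef_pos"]+[0,0,38])])
o=np.zeros((420,800,3),np.uint8);o[:,:560]=c["img"];cv2.imwrite("pics/m7.png",cv2.resize(c["img"][150:400,130:430,::-1],None,fx=2.4,fy=2.4))
```

```text
t 11.65 lampTCP [-29.7  80.9 139.7] rot [-3.1413e+00  4.0000e-04  1.9480e+00] F [ 0.07 -0.04 -0.56] M [ 0.049 -0.002 -0.047] w 59.75927227876081 q [-0.33  0.57  0.36  1.88 -0.29  0.74  0.58]
[{'centre': [273.2, 227.4], 'score': 0.87}] [array([277.7, 229.1]), array([277.8, 245.1]), array([278.3, 248.8]), array([278.6, 281.1])]
```

View pics/m7.png

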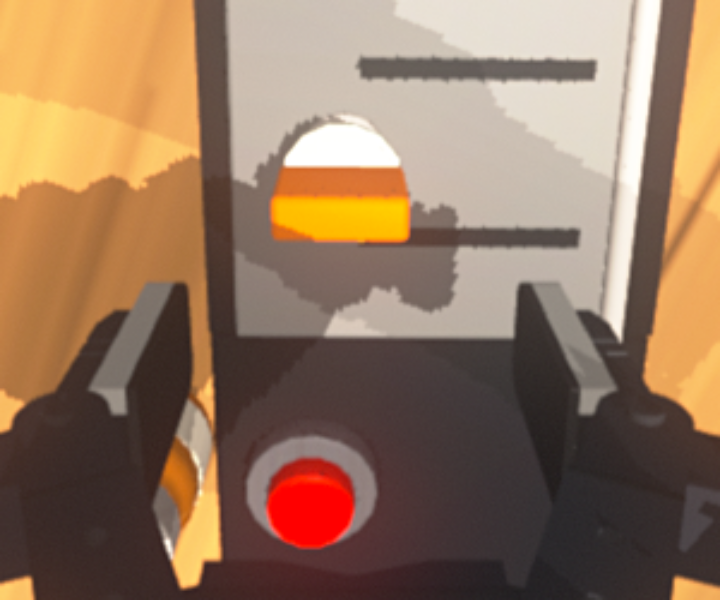

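The wing spans crop 270–410, centred at column 272, while the tool centre is at 277.5. The axis is therefore 3.2 mm towards the near side (lamp x about -33). I turn back, correct and lower.

>>> step_arm(series=[[[0,0,-0.182,0,0,0,0.3],[0,0,-0.182,0,0,0,0.3],[0,0,-0.182,0,0,0,0.3],[0,0,-0.182,0,0,0,0.3],[0,0,-0.182,0,0,0,0.3],[0,0,-0.182,0,0,0,0.3],[0,0,-0.182,0,0,0,0.3],[0,0,-0.182,0,0,0,0.3],[0,0,-0.182,0,0,0,0.3],[0,0,-0.182,0,0,0,0.3],[0,0,-0.182,0,0,0,0.3],[0,0,0,0.022,0.007,0,0.3]]])

```text
clock: 12.95
eef_pos: [540.1, 17.8, 140.0]
tool_rot: [3.141, 0.001, -2.76]
force: [0.1, 0.6, 0.8]
width: 59.7
gripper_force: 0.0
```

>>> step_arm(series=[[[0,0,0,0,0,0.2,0.5],[0,0,0,0,0,0.067,0.6],[0,0,0,0,0,0,0.6],[0,0,0,0,0,0,0.6],[0,0,0,0,0,0,0.6],[0,0,0,0,0,0,0.6]]])

```text
clock: 13.55
eef_pos: [540.3, 18.1, 100.6]
tool_rot: [-3.141, 0.001, -2.763]
force: [0.2, -0.3, 0.3]
width: 33.9
gripper_force: 0.0
```

Run:
```python
from v import *
c=ctrl.get_image("wrist");s=st(ctrl)
h=cv2.cvtColor(c["img"],cv2.COLOR_RGB2HSV);m=(h[...,0]>=5)&(h[...,0]<=24)&(h[...,1]>180)&(h[...,2]>90);m[:150]=0;m[:,:180]=0;m[:,380:]=0
n,l,t,ce=cv2.connectedComponentsWithStats(m.astype(np.uint8));i=1+np.argmax(t[1:,4]);print(ce[i],t[i],[proj(c,s["eef_pos"]+[0,0,z]) for z in (0,38)])
for r in range(t[i][1],t[i][1]+t[i][3],6):
    x=np.nonzero(l[r]==i)[0];print(r,x.min(),x.max(),end=" | ")
# pad inner edges: print brightness row
g=cv2.cvtColor(c["img"],cv2.COLOR_RGB2GRAY)
for r in (300,320,340): print(r,[int(v) for v in g[r,200:356:3]])
```

```text
t 13.6 lampTCP [-32.6  81.6 100.5] rot [-3.1412e+00  1.3000e-03 -2.7629e+00] F [ 0.14 -0.08 -0.22] M [-0.014  0.033 -0.015] w 34.112305718104935 q [-0.03  0.6  -0.09  1.91  0.08  0.63  1.78]
[277.01541096 262.80479452] [ 266  224   24   79 1752] [array([276.75326305, 250.07666701]), array([276.76282311, 282.65202511])]
224 269 286 | 230 267 287 | 236 267 288 | 242 266 289 | 248 266 289 | 254 266 288 | 260 266 288 | 266 266 288 | 272 266 288 | 278 266 288 | 284 266 288 | 290 266 288 | 296 266 288 | 302 269 286 | 300 [54, 56, 54, 87, 122, 122, 123, 122, 72, 61, 60, 62, 65, 63, 200, 197, 198, 200, 199, 199, 199, 200, 174, 193, 194, 195, 195, 197, 198, 182, 199, 202, 212, 225, 224, 224, 222, 143, 77, 72, 72, 70, 71, 78, 137, 128, 128, 127, 96, 62, 64, 65]
320 [48, 51, 51, 52, 55, 52, 56, 58, 61, 65, 58, 61, 65, 76, 191, 195, 195, 195, 194, 196, 195, 196, 196, 197, 197, 197, 218, 221, 222, 221, 221, 222, 221, 222, 222, 221, 222, 131, 93, 77, 71, 70, 72, 72, 67, 66, 63, 64, 61, 61, 60, 60]
340 [48, 48, 51, 50, 52, 53, 55, 56, 61, 64, 57, 161, 187, 187, 190, 190, 188, 191, 191, 191, 191, 201, 215, 216, 217, 217, 218, 219, 217, 219, 219, 217, 219, 219, 218, 217, 217, 217, 217, 217, 185, 69, 75, 72, 66, 66, 63, 62, 61, 57, 58, 55]
```

The wing is centred to 0.3 mm. Next I lower and close to a loose cage.

>>> step_arm(series=[[[0,0,0,0,0,0.12,0.7],[0,0,0,0,0,0.07,0.82],[0,0,0,0,0,0,0.82],[0,0,0,0,0,0,0.82],[0,0,0,0,0,0,0.82],[0,0,0,0,0,0,0.82]]])

```text
clock: 14.2
eef_pos: [540.1, 18.0, 71.8]
tool_rot: [-3.141, 0.001, -2.763]
force: [-0.2, 1.1, -0.3]
width: 15.5
gripper_force: 0.0
```

>>> step_arm(series=[[[0,0,0,0,0,0.01,0.82],[0,0,0,0,0,0,0.82],[0,0,0,0,0,0,0.82]]])

```text
clock: 14.5
eef_pos: [539.7, 18.0, 69.8]
tool_rot: [-3.142, -0.0, -2.763]
force: [0.3, 0.1, 0.1]
width: 15.5
gripper_force: 0.0
```

>>> step_arm(series=[[[0,0,0,0,0,0.01,0.82],[0,0,0,0,0,0.01,0.82],[0,0,0,0,0,0,0.82],[0,0,0,0,0,0,0.82]]])

```text
clock: 14.9
eef_pos: [539.6, 18.0, 66.6]
tool_rot: [3.141, -0.0, -2.763]
force: [-0.6, 1.1, 0.0]
width: 15.6
gripper_force: 0.0
```

>>> step_arm(series=[[[0,0,0,0,0,0.01,0.82],[0,0,0,0,0,0,0.82],[0,0,0,0,0,0,0.82]]])

```text
clock: 15.2
eef_pos: [539.8, 18.0, 65.3]
tool_rot: [-3.142, 0.0, -2.763]
force: [0.1, 0.5, 2.5]
width: 15.5
gripper_force: 0.8
```

>>> step_arm(series=[[[0,0,0,0,0,0.01,0.82],[0,0,0,0,0,0,0.82],[0,0,0,0,0,0,0.82]]])

```text
clock: 15.5
eef_pos: [539.8, 18.0, 63.8]
tool_rot: [-3.142, 0.0, -2.763]
force: [-1.1, -0.5, 1.7]
width: 15.5
gripper_force: 1.0
```

>>> step_arm(series=[[[0,0,0,0,0,0.01,0.82],[0,0,0,0,0,0,0.82],[0,0,0,0,0,0,0.82]]])

```text
clock: 15.8
eef_pos: [539.8, 18.0, 62.2]
tool_rot: [-3.142, 0.0, -2.763]
force: [0.1, 0.0, 2.8]
width: 15.6
gripper_force: 1.1
```

Contact came at eef z 65.4, as expected from the disc height. I plunge to about 9 mm, then creep.

>>> step_arm(series=[[[0,0,0,0,0,0.01,0.82],[0,0,0,0,0,0.01,0.82],[0,0,0,0,0,0.01,0.82],[0,0,0,0,0,0.008,0.82],[0,0,0,0,0,0,0.82],[0,0,0,0,0,0,0.82]]])

```text
clock: 16.4
eef_pos: [539.8, 18.0, 56.5]
tool_rot: [3.142, 0.0, -2.763]
force: [0.3, 0.6, 2.4]
width: 15.2
gripper_force: 1.5
```

>>> step_arm(series=[[[0,0,0,0,0,0.004,0.82],[0,0,0,0,0,0,0.82],[0,0,0,0,0,0,0.82]]])

```text
clock: 16.7
eef_pos: [539.8, 18.0, 56.0]
tool_rot: [-3.142, 0.0, -2.763]
force: [0.3, -0.7, 3.2]
width: 15.4
gripper_force: 1.5
```

>>> step_arm(series=[[[0,0,0,0,0,0.004,0.82],[0,0,0,0,0,0,0.82],[0,0,0,0,0,0,0.82]]])

```text
clock: 17.0
eef_pos: [539.8, 18.0, 55.4]
tool_rot: [-3.142, 0.0, -2.763]
force: [0.6, -0.3, 2.3]
width: 15.4
gripper_force: 1.6
```

>>> step_arm(series=[[[0,0,0,0,0,0.004,0.82],[0,0,0,0,0,0,0.82],[0,0,0,0,0,0.003,0.82],[0,0,0,0,0,0,0.82],[0,0,0,0,0,0,0.82]]])

```text
clock: 17.5
eef_pos: [539.8, 18.0, 54.3]
tool_rot: [3.142, 0.0, -2.763]
force: [1.0, 0.2, 2.4]
width: 15.2
gripper_force: 1.7
```

>>> step_arm(series=[[[0,0,0,0,0,0.004,0.82],[0,0,0,0,0,0,0.82],[0,0,0,0,0,0.003,0.82],[0,0,0,0,0,0,0.82],[0,0,0,0,0,0,0.82]]])

```text
clock: 18.0
eef_pos: [539.8, 18.0, 53.7]
tool_rot: [-3.141, 0.0, -2.763]
force: [0.9, -0.5, 8.2]
width: 15.3
gripper_force: 3.9
```

The bottom is felt at eef z 53.7 (8.2 N, pad force doubled), a plunge of about 11.7 mm. I ease up 5 mm and tighten the cage slightly.

>>> step_arm(series=[[[0,0,0,0,0,-0.012,0.82],[0,0,0,0,0,-0.012,0.82],[0,0,0,0,0,-0.0123,0.84],[0,0,0,0,0,0,0.84],[0,0,0,0,0,0,0.84],[0,0,0,0,0,0,0.84]]])

```text
clock: 18.6
eef_pos: [539.7, 17.9, 58.6]
tool_rot: [-3.142, -0.0, -2.763]
force: [0.8, -0.7, 3.0]
width: 13.5
gripper_force: 1.4
```

```bash
python3 -c "
from h import *
from cell import ctrl
st(ctrl)"
```

```text
t 18.6 lampTCP [-33.2  81.6  58.6] rot [-3.1415e+00 -1.0000e-04 -2.7629e+00] F [ 0.78 -0.66  3.02] M [-0.183 -0.243  0.002] w 13.458308529501654 q [-0.03  0.67 -0.08  1.94  0.1   0.54  1.77]
```

>>> step_arm(series=[[[0,0,0.15,0,0,0,0.84],[0,0,0.06,0,0,0,0.84],[0,0,0.06,0,0,0,0.84],[0,0,0,0,0,0,0.84],[0,0,0,0,0,0,0.84]]])

```text
clock: 19.1
eef_pos: [539.4, 18.0, 58.6]
tool_rot: [3.142, -0.001, -2.974]
force: [0.3, -0.4, 2.1]
width: 13.7
gripper_force: 1.4
```

```bash
python3 -c "
from h import *
from cell import ctrl
st(ctrl)"
```

```text
t 19.1 lampTCP [-33.3  81.9  58.6] rot [ 3.1415e+00 -5.0000e-04 -2.9736e+00] F [ 0.35 -0.44  2.11] M [-0.041 -0.106 -0.043] w 13.677076439949344 q [-0.07  0.67 -0.02  1.94  0.03  0.53  1.63]
```

>>> step_arm(series=[[[0,0,0.07,0,0,0,0.84],[0,0,0.07,0,0,0,0.84],[0,0,0.07,0,0,0,0.84],[0,0,0,0,0,0,0.84],[0,0,0,0,0,0,0.84]]])

```text
clock: 19.6
eef_pos: [539.4, 18.1, 58.6]
tool_rot: [3.141, -0.001, -3.138]
force: [0.5, 0.8, 1.9]
width: 13.6
gripper_force: 1.4
```

```bash
python3 -c "
from h import *
from cell import ctrl
st(ctrl)"
```

```text
t 19.6 lampTCP [-33.3  82.   58.6] rot [ 3.1415e+00 -6.0000e-04 -3.1379e+00] F [0.54 0.83 1.86] M [-0.022  0.01  -0.006] w 13.582107299125074 q [-0.1   0.67  0.02  1.94 -0.03  0.53  1.52]
```

Turning free with no torque. I finish the quarter turn.

>>> step_arm(series=[[[0,0,0.14,0,0,0,0.84],[0,0,0.14,0,0,0,0.84],[0,0,0.14,0,0,0,0.84],[0,0,0.14,0,0,0,0.84],[0,0,0.14,0,0,0,0.84],[0,0,0.14,0,0,0,0.84],[0,0,0.14,0,0,0,0.84],[0,0,0.14,0,0,0,0.84],[0,0,0.14,0,0,0,0.84],[0,0,0.14,0,0,0,0.84],[0,0,0.1,0,0,0,0.84],[0,0,0,0,0,0,0.84]]])

```text
clock: 20.8
eef_pos: [539.6, 18.5, 58.6]
tool_rot: [-3.141, -0.0, 1.967]
force: [0.2, 1.0, 2.9]
width: 13.5
gripper_force: 1.4
```

```bash
python3 -c "
from h import *
from cell import ctrl
st(ctrl)"
```

```text
t 20.8 lampTCP [-32.9  82.3  58.6] rot [-3.1414e+00 -3.0000e-04  1.9668e+00] F [0.23 1.01 2.93] M [ 0.216 -0.066 -0.032] w 13.542868344222427 q [-0.31  0.7   0.35  1.95 -0.42  0.57  0.71]
```

>>> step_arm(series=[[[0,0,0.04,0,0,0,0.84],[0,0,0.038,0,0,0,0.84],[0,0,0,0,0,0,0.84],[0,0,0,0,0,-0.006,0.84],[0,0,0,0,0,-0.006,0.84],[0,0,0,0,0,-0.006,0.84],[0,0,0,0,0,-0.006,0.84],[0,0,0,0,0,0,0.84],[0,0,0,0,0,0,0.84]]])

```text
clock: 21.7
eef_pos: [539.7, 17.6, 62.3]
tool_rot: [3.142, 0.0, 1.904]
force: [1.3, 0.4, 1.8]
width: 13.6
gripper_force: 0.9
```

```bash
python3 -c "
from h import *
from cell import ctrl
st(ctrl)"
```

```text
t 21.7 lampTCP [-33.2  81.4  62.3] rot [3.1416e+00 4.0000e-04 1.9039e+00] F [1.29 0.41 1.8 ] M [ 0.197 -0.179 -0.016] w 13.551793698421747 q [-0.32  0.69  0.37  1.95 -0.43  0.58  0.67]
```

>>> step_arm(series=[[[0,0,0,0,0,-0.008,0.84],[0,0,0,0,0,0,0.84],[0,0,0,0,0,0,0.84]]])

```text
clock: 22.0
eef_pos: [539.7, 17.6, 63.5]
tool_rot: [-3.142, 0.0, 1.904]
force: [1.4, 1.5, 0.3]
width: 13.8
gripper_force: 0.5
```

```bash
python3 -c "
from h import *
from cell import ctrl
s=st(ctrl);print(s['gripper_force'])"
```

```text
t 22.0 lampTCP [-33.2  81.4  63.5] rot [-3.1415e+00  4.0000e-04  1.9039e+00] F [1.43 1.53 0.3 ] M [ 0.038 -0.171 -0.004] w 13.766244773458286 q [-0.32  0.69  0.37  1.95 -0.43  0.58  0.67]
0.49924062933314417
```

The vertical force dropped out at about 3 mm down, below the spring force, so the cam has caught. I open, rise and check.

>>> step_arm(series=[[[0,0,0,0,0,0,0.6],[0,0,0,0,0,0,0.4],[0,0,0,0,0,0,0.4],[0,0,0,0,0,0,0.4],[0,0,0,0,0,-0.15,0.4],[0,0,0,0,0,-0.3,0.4],[0,0,0,0,0,-0.15,0.4],[0,0,0,0,0,0,1],[0,0,0,0,0,0,1],[0,0,0,0,0,0,1]]])

```text
clock: 23.0
eef_pos: [538.6, 18.2, 152.4]
tool_rot: [-3.139, -0.001, 1.904]
force: [0.0, 0.6, -0.5]
width: 7.8
gripper_force: 0.0
```

Run:
```python
from v import *
s=st(ctrl);c=ctrl.get_image("wrist");S=ctrl.get_image("side")
print([(r["centre"],r["score"]) for r in ctrl.recognise(c,"button_top")[:1]],proj(c,lw([P[0]-3.4,P[1]+.8,P[2]],[-40,-40,92])))
o=np.zeros((420,800,3),np.uint8);o[:,240:]=c["img"];o[:180,:240]=cv2.resize(S["img"][165:225,225:305],(240,180))
cv2.imwrite("pics/m8.png",o[:,:,::-1])
```

```text
t 23.0 lampTCP [-34.   82.4 152.4] rot [-3.1394e+00 -9.0000e-04  1.9042e+00] F [ 0.02  0.63 -0.48] M [-0.044  0.032 -0.002] w 7.783341758991064 q [-0.39  0.56  0.46  1.88 -0.35  0.78  0.59]
[([273.0, 353.6], 0.81)] [273.71386996 355.38908412]
```

View pics/m8.png

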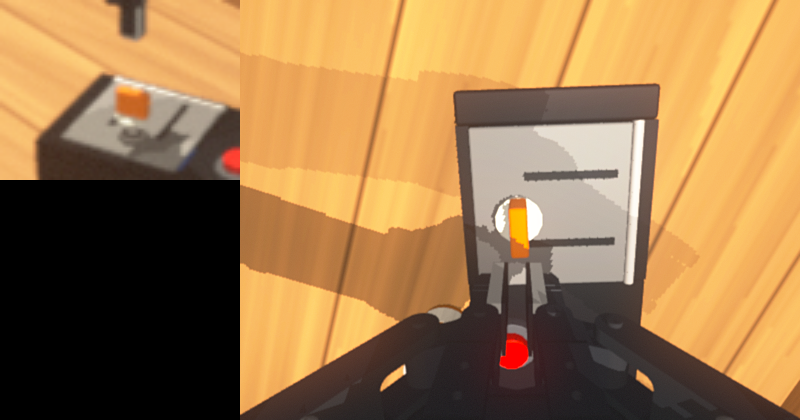

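The wing lies along lamp y, the head stays down and the hatch is flat. The button appears at (273,354), matching the corrected prediction. Next is the button.

>>> step_arm(series=[[[0,0,0,-0.27,-0.009,0,1],[0,0,0,-0.27,-0.008,0,1],[0,0,0,-0.268,-0.008,0,1],[0,0,0,0,0,0,1],[0,0,0,0,0,0,1],[0,0,0,0,0,0.25,1],[0,0,0,0,0,0.25,1],[0,0,0,0,0,0.1,1],[0,0,0,0,0,0,1],[0,0,0,0,0,0,1]]])

```text
clock: 24.15
eef_pos: [575.8, -96.6, 63.5]
tool_rot: [-3.141, -0.001, 1.905]
force: [-0.1, 0.1, 0.1]
width: -0.2
gripper_force: 0.0
```

```bash
python3 -c "
from h import *
from cell import ctrl
s=st(ctrl)
for n in ('wrist','side'):
  c=ctrl.get_image(n);print([(r['centre'],r['score']) for r in ctrl.recognise(c,'button_top')[:1]],proj(c,s['eef_pos']+[0,0,38]))"
```

```text
t 24.15 lampTCP [-41.8 -38.1  63.5] rot [-3.1413e+00 -6.0000e-04  1.9055e+00] F [-0.14  0.08  0.14] M [-0.012 -0.051 -0.014] w -0.24684923006489243 q [-0.12  0.74  0.38  1.83 -0.42  0.66  0.84]
[([269.3, 256.1], 0.8)] [278.61564211 280.88289354]
[([302.1, 221.0], 0.52)] [304.13523148 213.96096696]
```

>>> step_arm(series=[[[0,0,0,0,0,0.05,1],[0,0,0,0,0,0.02,1],[0,0,0,0,0,0.013,1],[0,0,0,0,0,0.013,1],[0,0,0,0,0,0.01,1],[0,0,0,0,0,0,1],[0,0,0,0,0,0,1]]])

```text
clock: 25.05
eef_pos: [576.0, -97.6, 48.0]
tool_rot: [3.141, -0.0, 1.904]
force: [-0.8, 0.8, 5.1]
width: 0.1
gripper_force: 2.9
```

>>> step_arm(series=[[[0,0,0,0,0,0.008,1],[0,0,0,0,0,0,1],[0,0,0,0,0,0,1]]])

```text
clock: 25.35
eef_pos: [576.0, -97.6, 47.8]
tool_rot: [3.141, -0.001, 1.904]
force: [-2.9, 2.0, 13.2]
width: 0.1
gripper_force: 7.0
```

The button has bottomed at 13 N. I release it and retreat upward.

>>> step_arm(series=[[[0,0,0,0,0,-0.05,1],[0,0,0,0,0,-0.2,1],[0,0,0,0,0,-0.3,1],[0,0,0,0,0,-0.3,1],[0,0,0,0,0,0,1],[0,0,0,0,0,0,1]]])

```text
clock: 25.95
eef_pos: [576.1, -97.8, 174.6]
tool_rot: [3.14, 0.001, 1.904]
force: [-0.7, -1.0, -1.1]
width: -0.1
gripper_force: 0.0
```

```bash
python3 -c "
from cell import ctrl
print(ctrl.read_state()['force']);print(ctrl.finish_job())"
```

```text
[-0.69204584 -0.98488798 -1.09472522]
the job is handed in; nothing more can be done
None
```

The job is handed in at about 26 s with no verdict returned: the hatch is shut, the fastener is turned and caught about 3 mm down, the button was pressed fully and released, and the arm was kept clear of the mug, kettle and jar; I viewed 12 pictures, over the limit of 10.

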